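# Stand the pillar candles in their dishes on the market stall

## Task

Set up the candle display: stand each of the four loose wax candles in the middle of the jute runner upright and flat inside the wooden dish made for its shape and size - wide round, slim round, square and oblong - with the square and the oblong candle lined up with the sides of their dishes. Lower each one into place without dropping it or knocking it over, and leave the dishes, the amber jar and the tin where they are.

Things in the scene. Friction and masses are not known exactly. Their poses are not given: they have to be found in the camera images.
- wide_candle: Wide round pillar candle, diameter 64, height 75 mm, about 0.22 kg. Plain ivory wax with a short dark wick (8 mm, not solid) in the middle of its flat top. Stands upright. Origin: centre of its underside, z up.
- slim_candle: Slim round pillar candle, diameter 38, height 125 mm, about 0.13 kg. Plain ivory wax with a short dark wick (8 mm, not solid) in the middle of its flat top. Stands upright. Origin: centre of its underside, z up.
- square_candle: Square pillar candle, 48 x 48, height 100 mm, about 0.21 kg. Plain ivory wax with a short dark wick (8 mm, not solid) in the middle of its flat top. Stands upright. Origin: centre of its underside, z up, x and y square to its sides.
- oblong_candle: Oblong block candle, 78 long (its x) x 36 wide (its y), height 65 mm, about 0.17 kg. Plain ivory wax with a short dark wick (8 mm, not solid) in the middle of its flat top. Stands upright. Origin: centre of its underside, z up.
- wide_dish: Large round wooden dish for the wide round candle: outer diameter 94, inner 84 mm. Loose, 14 mm high overall: flat floor 6 mm thick, inside a rim 5 mm thick that rises 8 mm above the floor. Dark brown wood. Origin: centre of its underside, z up.
- slim_dish: Small round wooden dish for the slim round candle: outer diameter 68, inner 58 mm. Loose, 14 mm high overall: flat floor 6 mm thick, inside a rim 5 mm thick that rises 8 mm above the floor. Dark brown wood. Origin: centre of its underside, z up.
- square_dish: Square wooden dish for the square candle: outer 78 x 78, inner 68 x 68 mm. Loose, 14 mm high overall: flat floor 6 mm thick, inside a rim 5 mm thick that rises 8 mm above the floor. Dark brown wood. Origin: centre of its underside, z up, x and y square to its sides.
- oblong_dish: Oblong wooden dish for the oblong candle: outer 108 (its x) x 66 (its y), inner 98 x 56 mm. Loose, 14 mm high overall: flat floor 6 mm thick, inside a rim 5 mm thick that rises 8 mm above the floor. Dark brown wood. Origin: centre of its underside, z up.
- jar: Bystander: closed amber glass jar with a black lid, diameter about 64, height 85 mm, loose. Origin: centre of its underside.
- tin: Bystander: closed flat round aluminium tin, diameter 71, height 34 mm, loose. Origin: centre of its underside.

How it is judged:
By the outcome, as a careful person would: the job done as asked, in the order asked, and still so for the second after the job is handed in, with the robot touching nothing.
It also fails if it takes over 109 s, if anything falls off the work surface, if the arm or the gripper's body presses on something with over 40 N, if the wrist force passes 120 N, or if a joint passes its speed limit or range.

## Robot

A 6-joint arm with a two-finger parallel gripper is mounted at the origin on the work surface. World frame = base frame: x ahead of the robot, y to its left, z up, the work surface at z = 0. Lengths are in m, angles in rad, forces in N, time in s.
With the tool pointing down it reaches from about 0.375 to 0.975 m from the base axis. Payload 3.8 kg.
Tool frame: the origin (TCP) lies at the very end of the fingers, on their centre line; the grasp point (between the pads) lies bot.hold_point_z behind it (bot.hold_point_z is the distance from the TCP to the grasp point, in m); z points along the fingers, y is the line along which they close (so a half turn about z gives the same grasp; the last joint's range is limited). The gripper opens to 85 mm and grips with 20 to 120 N. Pads are 22 mm wide; open, the fingers measure 114 mm over their backs; the gripper's body (76 mm by 85 mm) begins 54 mm behind the grasp point. The pads swing forward as they close: fully open they stand 13 mm farther back than shut.
Start: joints at [1.175, 0.264, 1.604, -0, 1.274, -0.037], TCP at [0.237, 0.632, 0.209] pointing down, gripper open.
Joint ranges: [-2.63, 2.63], [-0.94, 2.18], [0.31, 2.57], [-1.31, 4.45], [0, 2.66], [-2.55, 2.55]. Speed limits (rad/s): [2.57, 2.57, 3.14, 3.14, 3.14, 3.14].

## Interface

Orientations are given as a rotation vector (axis times angle).
In Python, from workcell import bot, cams, workorder, read_state gives the robot as it stands (bot), with the cameras (cams), the job (workorder) and the readings as plain functions.
- The arm moves only by the shell command python3 jog.py FILE [OPENING] [FORCE], which reads ROWS from the file FILE. ROWS is one flat JSON list of numbers that holds 1 to 5 rows one after another, with no inner brackets; each row has 4 numbers: dx, dy, dz in shares of 20 cm (1.0 is 20 cm), then a turn about the tool's z in fractions of the full range, 1 being pi/2 rad; each row shifts and turns the commanded pose from where the row before left it, along the tool's axes as they then stand; what a row does not reach is not made up. A row lasts 1/8 s, in which the tool goes at most 0.0625 m and 0.188 rad, less where a joint would pass 70% of its speed; a pose out of reach is approached as far as the arm can. OPENING is the opening from 0.0 (shut) to 1.0 (fully open), set as the command begins (- or left out keeps the last). The fingers move at their own pace and stop on an object; FORCE is the grip in N (left out, the last holds). Time passes only in rows, so rows that do not move let the fingers close. It prints the time, the measured TCP pose, the force, the opening and the grip force at its end. Input that does not fit is refused with a message, and nothing moves.
- read_state(): the state, without advancing time (a new reading comes with each control period).
- cams.read_camera(name): name is "scene" or "side" or "wrist"; returns the picture (480x640x3 uint8, red, green, blue); there is no depth.
- cams.camera_info(name): a dict with "intrinsics" (3x3 intrinsics, pixels), "k1" (the pictures are not rectified: a ray, as slopes to the right and down, at radius r is drawn at 1 + k1 r^2 times it, then the intrinsics apply), "extrinsics" (4x4, takes a point from camera to world coordinates). Camera axes: x right, y down, z forward; pixel columns grow to the right and rows downward; lengths in m; the calibration is good to about 2 mm. A picture is of the moment at which its call begins: read the wrist's pose just before it. camera_info takes no time and is no camera call; for the wrist camera it gives the pose at the moment of the call.
- workorder.finish_job(): hands the job in; it is judged then, once.
The state is a dict: "time": time; "q": joint angles; "joint_vel": joint speeds; "joint_torque": joint torques, N m; "tool_pos": TCP position; "tcp_rot": TCP orientation; "wrist_force": force on the tool from outside, world axes, zero at the start; "torque": the same for the moment, N m; "width": opening from 0.0 (shut) to 1.0 (fully open); "grip_force": force on a finger pad.
Only numpy, scipy, OpenCV 4.12 (cv2) and the standard library are available. Lean on these libraries where they do the work, as an engineer would, in place of code of your own. Each camera call takes 0.05 s, during which the arm holds its last target. There are 200 camera calls.

## Working session

There is one attempt and no reset: what is moved stays moved. The work goes in short steps, Python scripts to look and compute and a shell command to move; the robot and the scene stay as the last step left them, time stands still between calls to the robot, and variables do not carry over. Pictures are saved under pics/ and viewed, at most 14 in all, crops included, and the job is handed in when it is done.

```bash
ls; mkdir -p pics
python3 - <<'E'
from workcell import bot, cams, workorder, read_state
import cv2,numpy as np
np.set_printoptions(precision=4,suppress=True)
for n in("scene","side","wrist"):
    i=cams.camera_info(n);print(n,i)
    cv2.imwrite(f"pics/{n}0.png",cams.read_camera(n)[:,:,::-1])
print(bot.hold_point_z,read_state())
E
```

```text
jog.py
pics
workcell.py
scene {'intrinsics': array([[434.0649,   0.    , 317.0705],
       [  0.    , 434.0649, 234.0845],
       [  0.    ,   0.    ,   1.    ]]), 'k1': -0.09349908484191, 'extrinsics': array([[-0.4163,  0.7649, -0.4915,  0.9538],
       [ 0.9091,  0.3409, -0.2395,  0.206 ],
       [-0.0156, -0.5465, -0.8373,  0.7592],
       [ 0.    ,  0.    ,  0.    ,  1.    ]])}
side {'intrinsics': array([[468.5353,   0.    , 313.0234],
       [  0.    , 468.5353, 237.1328],
       [  0.    ,   0.    ,   1.    ]]), 'k1': -0.0748817104754331, 'extrinsics': array([[ 0.9738, -0.1743,  0.1462,  0.4191],
       [-0.2274, -0.7265,  0.6485, -0.5688],
       [-0.0068, -0.6647, -0.7471,  0.7238],
       [ 0.    ,  0.    ,  0.    ,  1.    ]])}
wrist {'intrinsics': array([[410.1196,   0.    , 320.8482],
       [  0.    , 410.1196, 236.5878],
       [  0.    ,   0.    ,   1.    ]]), 'k1': -0.08000042324109244, 'extrinsics': array([[ 0.3515,  0.8946,  0.2761,  0.1649],
       [ 0.9362, -0.3349, -0.1068,  0.6591],
       [-0.0031,  0.296 , -0.9552,  0.3741],
       [ 0.    ,  0.    ,  0.    ,  1.    ]])}
0.0187 {'time': 0.15, 'q': array([ 1.1751,  0.2646,  1.6051,  0.    ,  1.2737, -0.0369]), 'joint_vel': array([ 0.0011, -0.0021, -0.0027, -0.0001,  0.0007, -0.0001]), 'joint_torque': array([ -0.0004, -51.5907, -36.7959,  -0.0001,   0.0079,  -0.    ]), 'tool_pos': array([0.2368, 0.6315, 0.2082]), 'tcp_rot': array([-0.5605, -3.0908,  0.0027]), 'wrist_force': array([ 0.2014, -0.0226, -0.0743]), 'torque': array([0.014 , 0.0369, 0.0701]), 'grip_force': 0.0, 'width': 1.0032745061206645}
```

View pics/scene0.png

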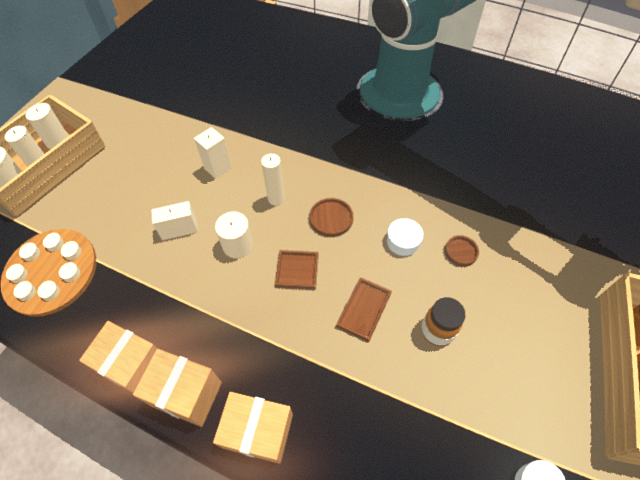

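View pics/side0.png

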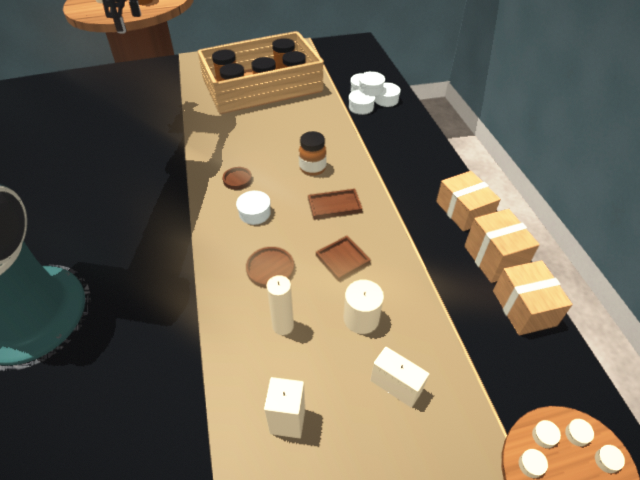

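The scene view shows the candle tops: square (211,137), slim (271,158), oblong (178,210) and wide (233,220). Dish centres are wide (331,217), square (297,270), oblong (365,308) and slim (462,251). The tin is at (405,235) and the jar at (445,315).

```bash
cat > h.py <<'E'
import cv2,numpy as np
np.set_printoptions(precision=4,suppress=True)
def rays(info,px):
    K=info["intrinsics"];u=cv2.undistortPoints(np.float64(px).reshape(-1,1,2),K,np.array([info["k1"],0,0,0.])).reshape(-1,2)
    T=info["extrinsics"];return T[:3,3],np.c_[u,np.ones(len(u))]@T[:3,:3].T
def cast(info,px,z):
    c,d=rays(info,px);return (c+d*((z-c[2])/d[:,2])[:,None])[:,:2]
def project(info,P):
    T=np.linalg.inv(info["extrinsics"]);r,_=cv2.Rodrigues(T[:3,:3])
    return cv2.projectPoints(np.float64(P).reshape(-1,1,3),r,T[:3,3],info["intrinsics"],np.array([info["k1"],0,0,0.]))[0].reshape(-1,2)
E
python3 - <<'E'
from h import *
from workcell import bot, cams, workorder, read_state
D=dict(wide=[(331,217),(270,266)],square=[(297,270),(343,258)],oblong=[(365,308),(335,204)],slim=[(462,251),(237,178)])
for k,n in enumerate(("scene","side")):
    im=cv2.imread(f"pics/{n}0.png");i=cams.camera_info(n);hsv=cv2.cvtColor(im,cv2.COLOR_BGR2HSV)
    for d,p in D.items():print(n,d,hsv[p[k][1],p[k][0]])
    m=((hsv[...,0]<13)|(hsv[...,0]>170))&(hsv[...,1]>110)&(hsv[...,2]<190)
    m=cv2.morphologyEx(m.astype(np.uint8),cv2.MORPH_CLOSE,np.ones((5,5)))
    cs,_=cv2.findContours(m,cv2.RETR_EXTERNAL,cv2.CHAIN_APPROX_NONE)
    for d,p in D.items():
        for c in cs:
            if cv2.pointPolygonTest(c,p[k],False)>=0:
                w=cast(i,c[:,0],0.011)
                r=cv2.minAreaRect((w*1000).astype(np.float32));print(n,d,cv2.contourArea(c),r)
ims=[cv2.imread("pics/scene0.png")[120:265,140:300],cv2.imread("pics/side0.png")[270:445,255:435]]
cv2.imwrite("pics/c0.png",np.hstack([cv2.resize(x,(400,400),interpolation=cv2.INTER_CUBIC) for x in ims]))
E
```

```text
scene wide [ 12 159 170]
scene square [ 11 154 166]
scene oblong [ 13 155 169]
scene slim [ 11 151 157]
scene wide 1221.0 ((461.5505676269531, -1.0498580932617188), (96.44155883789062, 90.91452026367188), 22.059171676635742)
scene square 1309.5 ((604.8153686523438, -11.228157043457031), (80.7087173461914, 77.4218978881836), 20.5851993560791)
scene oblong 1817.5 ((628.5221557617188, 139.52218627929688), (65.28471374511719, 110.52642059326172), 87.55191040039062)
scene slim 718.0 ((430.8861083984375, 275.35528564453125), (68.29684448242188, 66.32034301757812), 23.803003311157227)
side wide [ 13 127 179]
side square [ 12 147 160]
side oblong [ 11 157 151]
side slim [ 11 140 149]
side square 935.0 ((604.1324462890625, -11.331169128417969), (77.45272064208984, 78.12498474121094), 21.64450454711914)
side oblong 1047.0 ((627.0186767578125, 135.90403747558594), (73.43075561523438, 107.28438568115234), 87.65701293945312)
side slim 339.0 ((422.5894775390625, 266.13134765625), (56.040626525878906, 67.32374572753906), 47.97294235229492)
```

View pics/c0.png

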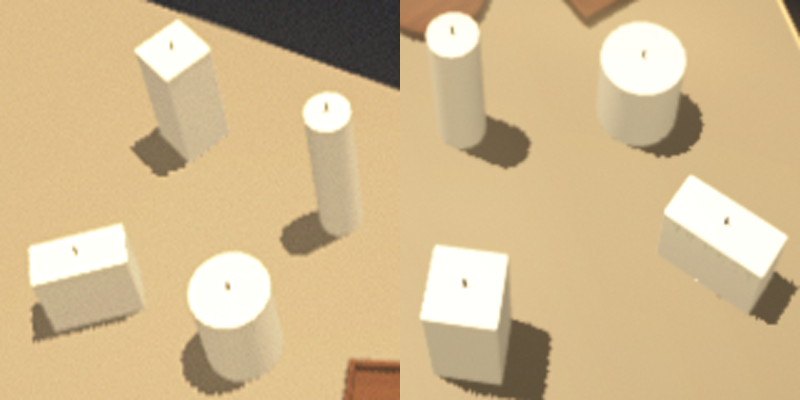

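The crops show bright flat tops with clear outlines, so I'll threshold the tops and cast each at its candle's height.

```bash
cat > tops.py <<'E'
from h import *
from workcell import bot, cams, workorder, read_state
C=dict(wide=(.075,[64,64]),slim=(.125,[38,38]),square=(.1,[48,48]),oblong=(.065,[78,36]))
P={"scene":dict(square=(211,140),slim=(271,163),oblong=(172,216),wide=(233,228)),"side":dict(slim=(279,288),wide=(364,302),square=(282,400),oblong=(395,364))}
for n in P:
    im=cv2.imread(f"pics/{n}0.png");i=cams.camera_info(n)
    g=im.min(2)
    for c,p in P[n].items():
        h=C[c][0]
        for t in(215,):
            m=(g>=t).astype(np.uint8);m=cv2.morphologyEx(m,cv2.MORPH_CLOSE,np.ones((3,5)))
            cs,_=cv2.findContours(m,cv2.RETR_EXTERNAL,cv2.CHAIN_APPROX_NONE)
            for k in cs:
                if cv2.pointPolygonTest(k,p,False)>=0:
                    w=(cast(i,k[:,0],h)*1000).astype(np.float32);r=cv2.minAreaRect(w);M=cv2.moments(w);b=cv2.boxPoints(r)
                    e=[b[1]-b[0],b[2]-b[1]];e=max(e,key=np.linalg.norm)
                    print(n,c,t,g[p[1],p[0]],"c",np.array([M['m10'],M['m01']])/M['m00'],"rect",np.round(r[0],1),np.round(r[1],1),"longaxis deg",np.degrees(np.arctan2(e[1],e[0]))%180)
E
python3 tops.py
```

```text
scene square 215 250 c [ 436.0784 -300.4974] rect [ 435.9 -300.5] [47.3 47.3] longaxis deg 70.08662
scene slim 215 250 c [ 460.5133 -132.1178] rect [ 460.9 -131.9] [35.5 33.8] longaxis deg 27.483265
scene oblong 215 251 c [ 617.8094 -284.182 ] rect [ 617.7 -284. ] [35.7 77.3] longaxis deg 129.51962
scene wide 215 251 c [ 599.7295 -149.7039] rect [ 600.  -149.7] [60.6 62.7] longaxis deg 114.056244
side slim 215 248 c [ 460.2052 -133.9889] rect [ 460. -134.] [34.8 34.9] longaxis deg 166.68231
side wide 215 250 c [ 599.574  -151.0814] rect [ 599.9 -151. ] [61.2 60.5] longaxis deg 74.23839
side square 215 251 c [ 435.4888 -301.9706] rect [ 435.6 -301.9] [47.4 47.1] longaxis deg 68.88687
side oblong 215 250 c [ 617.1772 -286.2583] rect [ 617.2 -286.1] [35.5 76.9] longaxis deg 130.08098
```

Every top measures within 1–3 mm of its stated size, and the two views agree to 2 mm. Next is a planner helper, with the wide candle first.

```bash
cat > go.py <<'E'
import sys
from h import *
from workcell import bot, cams, workorder, read_state
from scipy.spatial.transform import Rotation as R
s=read_state();m=R.from_rotvec(s["tcp_rot"]).as_matrix();p=s["tool_pos"]
print("t",round(s["time"],2),"tcp",p,"phi",round(np.degrees(np.arctan2(m[1,1],m[0,1])),2),"tilt",round(np.degrees(np.arccos(-m[2,2])),2),"q6",s["q"][5],"F",s["wrist_force"],"w",s["width"],"g",s["grip_force"])
if len(sys.argv)>1:
    t=np.array(eval(sys.argv[1]),float);print("tool delta",m.T@(t-p),"dist",np.linalg.norm(t-p))
E
python3 go.py '[.5997,-.1504,.20]'
python3 - <<'E'
from h import *
from workcell import bot, cams, workorder, read_state
i=cams.camera_info("scene")
print("tin",cast(i,[(405,232)],.034),"jar",cast(i,[(448,312)],.085))
E
```

```text
t 0.15 tcp [0.2368 0.6315 0.2082] phi 69.44 tilt 0.1 q6 -0.03690525434819211 F [ 0.2014 -0.0226 -0.0743] w 1.0032745061206645 g 0.0
tool delta [-0.6143 -0.6046  0.0092] dist 0.8620098462911548
tin [[0.4519 0.1573]] jar [[0.6103 0.2776]]
```

Careful with the scale: shifts go in shares of 20 cm and turns go in shares of pi/2 rad. That gives: -0.041 m / 0.2 = -0.205, -0.04 m / 0.2 = -0.2.

```bash
echo '[-0.1, -0.1, 0, 0, -0.205, -0.2, 0, 0, -0.205, -0.2, 0, 0, -0.205, -0.2, 0, 0, -0.205, -0.2, 0, 0]' > mv.in && python3 jog.py mv.in 1.0
echo '[-0.205, -0.2, 0, 0, -0.205, -0.2, 0, 0, -0.205, -0.2, 0, 0, -0.205, -0.2, 0, 0, -0.205, -0.2, 0, 0]' > mv.in && python3 jog.py mv.in
echo '[-0.205, -0.2, 0, 0, -0.205, -0.2, 0, 0, -0.205, -0.2, 0, 0, -0.205, -0.2, 0, 0, -0.205, -0.2, 0, 0]' > mv.in && python3 jog.py mv.in
echo '[-0.1, -0.1, 0, 0, 0, 0, 0, 0]' > mv.in && python3 jog.py mv.in
python3 go.py '[.5997,-.1504,.20]'
```

```text
time: 0.78
tool_pos: [0.3465, 0.3971, 0.209]
tcp_rot: [0.56, 3.091, -0.0]
wrist_force: [0.7, 0.1, -0.2]
width: 0.998
grip_force: 0.0
time: 1.4
tool_pos: [0.4681, 0.1378, 0.2092]
tcp_rot: [0.561, 3.091, 0.0]
wrist_force: [0.2, 0.5, -0.8]
width: 0.998
grip_force: 0.0
time: 2.02
tool_pos: [0.5899, -0.1214, 0.209]
tcp_rot: [-0.561, -3.091, -0.0]
wrist_force: [0.9, -0.0, 0.9]
width: 0.998
grip_force: 0.0
time: 2.28
tool_pos: [0.6013, -0.1467, 0.2086]
tcp_rot: [-0.564, -3.089, -0.001]
wrist_force: [0.8, 0.8, -0.4]
width: 1.005
grip_force: 0.0
t 2.27 tcp [ 0.6013 -0.1467  0.2086] phi 69.3 tilt 0.07 q6 -1.489243948560238 F [ 0.7519  0.8232 -0.4294] w 1.0046402065572848 g 0.0
tool delta [ 0.0002 -0.0041  0.0086] dist 0.009530423215621931
```

To row units: 0.05 m / 0.2 = 0.25, 0.04 m / 0.2 = 0.2.

```bash
echo '[0, -0.02, 0.1, 0, 0, 0, 0.25, 0, 0, 0, 0.25, 0, 0, 0, 0.2, 0, 0, 0, 0.1, 0]' > mv.in && python3 jog.py mv.in >/dev/null
echo '[0, 0, 0, 0, 0, 0, 0, 0]' > mv.in && python3 jog.py mv.in >/dev/null; python3 go.py '[.5997,-.1504,.028]'
echo '[0, 0, 0, 0, 0, 0, 0, 0, 0, 0, 0, 0, 0, 0, 0, 0, 0, 0, 0, 0]' > mv.in && python3 jog.py mv.in 0.0 35
echo '[0, 0, 0, 0, 0, 0, 0, 0, 0, 0, 0, 0]' > mv.in && python3 jog.py mv.in
```

```text
t 3.15 tcp [ 0.6013 -0.1491  0.0311] phi 69.48 tilt 0.17 q6 -1.4959436658686511 F [-0.0511  0.3027 -0.2688] w 0.9986849497238057 g 0.0
tool delta [ 0.0011 -0.0017  0.0031] dist 0.003692013847777121
time: 3.78
tool_pos: [0.6016, -0.1498, 0.0319]
tcp_rot: [0.56, 3.087, -0.0]
wrist_force: [0.3, 0.6, 6.0]
width: 0.73
grip_force: 38.3
time: 4.15
tool_pos: [0.6016, -0.1497, 0.0319]
tcp_rot: [0.56, 3.087, -0.001]
wrist_force: [-1.7, -0.4, 6.6]
width: 0.731
grip_force: 38.3
```

To row units: -0.03 m / 0.2 = -0.15, -0.02 m / 0.2 = -0.1.

```bash
echo '[0, 0, -0.1, 0, 0, 0, -0.15, 0, 0, 0, -0.15, 0, 0, 0, 0, 0]' > mv.in && python3 jog.py mv.in
python3 go.py '[.4615,-.001,.11]'
```

```text
time: 4.65
tool_pos: [0.6027, -0.15, 0.1136]
tcp_rot: [0.559, 3.084, -0.001]
wrist_force: [0.4, 0.0, -2.7]
width: 0.73
grip_force: 39.5
t 4.65 tcp [ 0.6027 -0.15    0.1136] phi 69.44 tilt 0.44 q6 -1.4959420178265523 F [ 0.4485  0.0244 -2.6892] w 0.73035315615667 g 39.48211186216213
tool delta [0.1846 0.0899 0.0022] dist 0.20532367056975753
```

To row units: 0.04 m / 0.2 = 0.2, 0.03 m / 0.2 = 0.15.

```bash
echo '[0.123, 0.06, 0, 0, 0.2, 0.0975, 0, 0, 0.2, 0.0975, 0, 0, 0.2, 0.0975, 0, 0, 0.15, 0.0725, 0, 0]' > mv.in && python3 jog.py mv.in >/dev/null
echo '[0.05, 0.025, 0, 0, 0, 0, 0, 0, 0, 0, 0, 0]' > mv.in && python3 jog.py mv.in >/dev/null
python3 go.py '[.4615,-.001,.0385]'
python3 - <<'E'
from h import *
from workcell import bot, cams, workorder, read_state
for n in("scene","side"):
    cams.read_camera(n) is None
    cv2.imwrite(f"pics/{n}1.png",cams.read_camera(n)[:,:,::-1])
a=cv2.imread("pics/scene1.png")[140:300,240:480];b=cv2.imread("pics/side1.png")[150:310,180:420]
cv2.imwrite("pics/c1.png",np.vstack([cv2.resize(x,(440,293)) for x in (a,b)]))
E
```

```text
t 5.65 tcp [ 0.4596 -0.0007  0.1094] phi 69.42 tilt 0.05 q6 -1.266796923340577 F [ 0.143  -0.0661 -2.2645] w 0.7306251765164289 g 39.4546852062922
tool delta [-0.0019  0.0004  0.0709] dist 0.0709282160733027
```

View pics/c1.png

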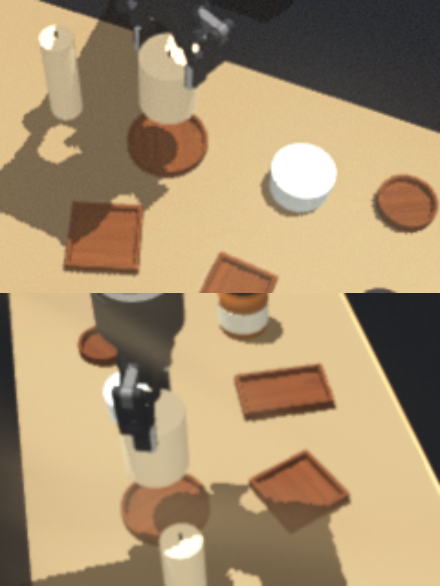

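The crop shows the wide candle held upright over its dish, with the tin and neighbouring dishes clear. I'll lower it now.

To row units: 0.03 m / 0.2 = 0.15, 0.02 m / 0.2 = 0.1.

```bash
echo '[-0.0075, 0, 0.1, 0, 0, 0, 0.15, 0, 0, 0, 0.055, 0, 0, 0, 0.025, 0, 0, 0, 0, 0]' > mv.in && python3 jog.py mv.in >/dev/null
echo '[0, 0, 0.01, 0, 0, 0, 0.005, 0, 0, 0, 0, 0, 0, 0, 0, 0]' > mv.in && python3 jog.py mv.in
python3 go.py '[.4615,-.001,.038]'
```

```text
time: 6.98
tool_pos: [0.4601, -0.0006, 0.0405]
tcp_rot: [0.56, 3.091, 0.0]
wrist_force: [0.2, -0.3, -1.5]
width: 0.734
grip_force: 39.5
t 6.97 tcp [ 0.4601 -0.0006  0.0405] phi 69.45 tilt 0.02 q6 -1.2673525499509997 F [ 0.2152 -0.2766 -1.5434] w 0.734174639282374 g 39.45315644494258
tool delta [-0.0015  0.0001  0.0025] dist 0.002864258104874247
```

To row units: 0.001 m / 0.2 = 0.005.

```bash
echo '[0, 0, 0.005, 0, 0, 0, 0.005, 0, 0, 0, 0, 0, 0, 0, 0, 0]' > mv.in && python3 jog.py mv.in
echo '[0, 0, 0.005, 0, 0, 0, 0, 0, 0, 0, 0, 0]' > mv.in && python3 jog.py mv.in
```

```text
time: 7.48
tool_pos: [0.4599, -0.0006, 0.0382]
tcp_rot: [-0.561, -3.091, 0.0]
wrist_force: [0.5, -0.2, -1.4]
width: 0.73
grip_force: 39.5
time: 7.85
tool_pos: [0.4603, -0.0006, 0.0379]
tcp_rot: [0.56, 3.091, -0.0]
wrist_force: [-2.5, 0.1, 5.2]
width: 0.729
grip_force: 40.2
```

To row units: -0.05 m / 0.2 = -0.25, -0.02 m / 0.2 = -0.1.

```bash
echo '[0, 0, 0, 0, 0, 0, 0, 0, 0, 0, 0, 0, 0, 0, 0, 0, 0, 0, 0, 0]' > mv.in && python3 jog.py mv.in 1.0
echo '[0, 0, -0.1, 0, 0, 0, -0.25, 0, 0, 0, -0.25, 0, 0, 0, -0.25, 0, 0, 0, 0, 0]' > mv.in && python3 jog.py mv.in>/dev/null
python3 go.py '[.4604,-.133,.200]'
```

```text
time: 8.48
tool_pos: [0.46, -0.0005, 0.0372]
tcp_rot: [-0.561, -3.091, -0.0]
wrist_force: [-0.8, 0.3, -0.1]
width: 1.001
grip_force: 0.0
t 9.1 tcp [ 0.4637 -0.0007  0.2127] phi 69.44 tilt 0.6 q6 -1.26733181289921 F [ 1.198  -0.1969 -1.4152] w 0.9972470885311889 g 0.0
tool delta [-0.0433 -0.125   0.0128] dist 0.1329090043277389
```

To row units: -0.04 m / 0.2 = -0.2, -0.025 m / 0.2 = -0.125.

```bash
echo '[-0.04, -0.125, 0, 0, -0.07, -0.2, 0, 0, -0.07, -0.2, 0, 0, -0.0365, -0.1, 0, 0, 0, 0, 0, 0]' > mv.in && python3 jog.py mv.in>/dev/null
echo '[0, 0, 0.15, 0, 0, 0, 0.25, 0, 0, 0, 0.2, 0, 0, 0, 0.075, 0, 0, 0, 0, 0]' > mv.in && python3 jog.py mv.in>/dev/null
echo '[0, 0, 0, 0]' > mv.in && python3 jog.py mv.in>/dev/null
python3 go.py '[.4604,-.133,.07]'
```

```text
t 10.47 tcp [ 0.4582 -0.1331  0.074 ] phi 69.46 tilt 0.17 q6 -1.5472766047128406 F [-1.9332 -0.8889  0.1622] w 0.9996947020832236 g 0.0
tool delta [-0.002   0.0008  0.004 ] dist 0.004525816003577874
```

To row units: 0.003 m / 0.2 = 0.015, -0.002 m / 0.2 = -0.01.

```bash
echo '[-0.01, 0.005, 0.015, 0, 0, 0, 0, 0, 0, 0, 0, 0]' > mv.in && python3 jog.py mv.in>/dev/null
python3 go.py '[.4604,-.133,.07]'
echo '[0, 0, 0, 0, 0, 0, 0, 0, 0, 0, 0, 0, 0, 0, 0, 0, 0, 0, 0, 0]' > mv.in && python3 jog.py mv.in 0.0 30
echo '[0, 0, 0, 0, 0, 0, 0, 0, 0, 0, 0, 0]' > mv.in && python3 jog.py mv.in
echo '[0, 0, -0.1, 0, 0, 0, -0.15, 0, 0, 0, -0.15, 0, 0, 0, -0.15, 0, 0, 0, 0, 0]' > mv.in && python3 jog.py mv.in
python3 go.py '[.431,.275,.18]'
```

```text
t 10.85 tcp [ 0.4592 -0.1327  0.0697] phi 69.44 tilt 0.04 q6 -1.5453870517475115 F [-0.0394 -1.0935  1.0519] w 1.0000574701864589 g 0.0
tool delta [-0.0012  0.0002 -0.0003] dist 0.001278583572662437
time: 11.48
tool_pos: [0.459, -0.1326, 0.0694]
tcp_rot: [0.561, 3.091, 0.0]
wrist_force: [1.0, 0.1, 1.5]
width: 0.431
grip_force: 30.3
time: 11.85
tool_pos: [0.459, -0.1326, 0.0694]
tcp_rot: [0.561, 3.091, 0.0]
wrist_force: [0.1, 0.8, 1.8]
width: 0.433
grip_force: 30.4
time: 12.48
tool_pos: [0.4605, -0.1333, 0.1813]
tcp_rot: [0.56, 3.087, -0.002]
wrist_force: [-0.0, 0.2, -2.2]
width: 0.432
grip_force: 30.5
t 12.47 tcp [ 0.4605 -0.1333  0.1813] phi 69.44 tilt 0.28 q6 -1.54537217921321 F [-0.0415  0.2191 -2.1504] w 0.4321999211640498 g 30.485212157500428
tool delta [0.171  0.3719 0.0005] dist 0.40933783515613886
```

```bash
echo '[0.05, 0.1, 0, 0, 0.09, 0.2, 0, 0, 0.1, 0.22, 0, 0, 0.1, 0.22, 0, 0, 0.1, 0.22, 0, 0]' > mv.in && python3 jog.py mv.in>/dev/null
echo '[0.1, 0.22, 0, 0, 0.1, 0.22, 0, 0, 0.1, 0.22, 0, 0, 0.075, 0.15, 0, 0, 0.035, 0.08, 0, 0]' > mv.in && python3 jog.py mv.in>/dev/null
echo '[0, 0, 0, 0, 0, 0, 0, 0]' > mv.in && python3 jog.py mv.in>/dev/null
python3 go.py '[.431,.275,.0755]'
python3 - <<'E'
from h import *
from workcell import bot, cams, workorder, read_state
for n in("scene","side"):
    cv2.imwrite(f"pics/{n}2.png",cams.read_camera(n)[:,:,::-1])
a=cv2.imread("pics/scene2.png")[150:310,290:530];b=cv2.imread("pics/side2.png")[100:300,150:450]
cv2.imwrite("pics/c2.png",np.vstack([cv2.resize(x,(440,293)) for x in (a,b)]))
E
```

```text
t 13.97 tcp [0.4294 0.2723 0.1785] phi 69.41 tilt 0.1 q6 -0.6944581029336407 F [ 0.4177  0.054  -1.7256] w 0.4326446588546469 g 30.76421112882599
tool delta [-0.0006  0.0032  0.103 ] dist 0.10303673112787533
```

View pics/c2.png

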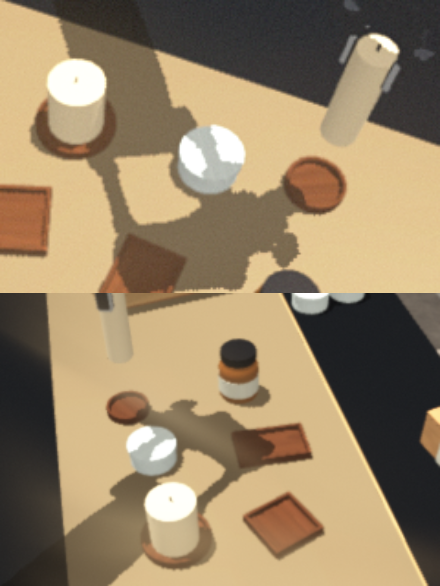

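The wide candle stands in its dish, and the slim candle hangs upright above the small round dish.

To row units: 0.035 m / 0.2 = 0.175, 0.03 m / 0.2 = 0.15.

```bash
echo '[0, 0.01, 0.1, 0, 0, 0, 0.175, 0, 0, 0, 0.15, 0, 0, 0, 0.06, 0, 0, 0, 0, 0]' > mv.in && python3 jog.py mv.in >/dev/null
echo '[0, 0, 0.01, 0, 0, 0, 0, 0, 0, 0, 0, 0]' > mv.in && python3 jog.py mv.in 
python3 go.py '[.431,.275,.0755]'
```

```text
time: 15.08
tool_pos: [0.4309, 0.2758, 0.0812]
tcp_rot: [0.56, 3.09, 0.002]
wrist_force: [-0.4, -0.6, -1.0]
width: 0.436
grip_force: 30.7
t 15.07 tcp [0.4309 0.2758 0.0812] phi 69.45 tilt 0.09 q6 -0.6914089887146457 F [-0.3584 -0.6152 -0.9633] w 0.43634901624267003 g 30.73131828457008
tool delta [-0.0004 -0.0007  0.0057] dist 0.0057301151791571475
```

To row units: 0.002 m / 0.2 = 0.01.

```bash
echo '[0, 0, 0.01, 0, 0, 0, 0.01, 0, 0, 0, 0, 0, 0, 0, 0, 0]' > mv.in && python3 jog.py mv.in
echo '[0, 0, 0.005, 0, 0, 0, 0, 0, 0, 0, 0, 0]' > mv.in && python3 jog.py mv.in
echo '[0, 0, 0.005, 0, 0, 0, 0, 0, 0, 0, 0, 0]' > mv.in && python3 jog.py mv.in
```

```text
time: 15.58
tool_pos: [0.4303, 0.2754, 0.0762]
tcp_rot: [-0.561, -3.091, 0.0]
wrist_force: [0.7, 0.9, -1.1]
width: 0.432
grip_force: 30.7
time: 15.95
tool_pos: [0.4304, 0.2755, 0.0754]
tcp_rot: [0.561, 3.091, 0.0]
wrist_force: [0.2, -0.1, 0.0]
width: 0.435
grip_force: 30.8
time: 16.32
tool_pos: [0.4308, 0.2756, 0.0754]
tcp_rot: [0.56, 3.09, 0.001]
wrist_force: [-1.7, -1.2, 5.3]
width: 0.435
grip_force: 31.2
```

To row units: -0.04 m / 0.2 = -0.2, -0.02 m / 0.2 = -0.1.

```bash
echo '[0, 0, 0, 0, 0, 0, 0, 0, 0, 0, 0, 0, 0, 0, 0, 0, 0, 0, 0, 0]' > mv.in && python3 jog.py mv.in 1.0
echo '[0, 0, -0.1, 0, 0, 0, -0.2, 0, 0, 0, -0.2, 0, 0, 0, -0.2, 0, 0, 0, 0, 0]' > mv.in && python3 jog.py mv.in>/dev/null
python3 go.py '[.4358,-.3012,.200]'
```

```text
time: 16.95
tool_pos: [0.4302, 0.2754, 0.0742]
tcp_rot: [-0.56, -3.091, 0.0]
wrist_force: [-0.1, -0.7, -0.3]
width: 1.002
grip_force: 0.0
t 17.57 tcp [0.4329 0.2769 0.2187] phi 69.45 tilt 0.48 q6 -0.6914241062748561 F [ 0.6387 -0.095   0.7385] w 0.9941180182155207 g 0.0
tool delta [-0.2057 -0.5404  0.0163] dist 0.5784210672605493
```

To row units: -0.0525 m / 0.2 = -0.2625, -0.0254 m / 0.2 = -0.127.

```bash
echo '[-0.0485, -0.127, 0, 0, -0.1, -0.2625, 0, 0, -0.1, -0.2625, 0, 0, -0.1, -0.2625, 0, 0, -0.1, -0.2625, 0, 0]' > mv.in && python3 jog.py mv.in>/dev/null
echo '[-0.1, -0.2625, 0, 0, -0.1, -0.2625, 0, 0, -0.1, -0.2625, 0, 0, -0.1, -0.2625, 0, 0, -0.1, -0.2625, 0, 0]' > mv.in && python3 jog.py mv.in>/dev/null
echo '[-0.08, -0.2125, 0.08, 0, 0, 0, 0, 0, 0, 0, 0, 0]' > mv.in && python3 jog.py mv.in>/dev/null
python3 go.py '[.4358,-.3012,.047]'
python3 - <<'E'
from h import *
from workcell import bot, cams, workorder, read_state
i=cams.camera_info("wrist");im=cams.read_camera("wrist")
q=[]
for s in((1,1),(1,-1),(-1,-1),(-1,1)):
    a=np.radians(69.45);v=.024*np.array(s);q.append([.4358+np.cos(a)*v[0]-np.sin(a)*v[1],-.3012+np.sin(a)*v[0]+np.cos(a)*v[1],.1])
e=project(i,q);print(e)
im=im[:,:,::-1].copy();cv2.polylines(im,[e.astype(np.int32)],True,(0,0,255),1);cv2.imwrite("pics/w3.png",im)
E
```

```text
t 19.2 tcp [ 0.4324 -0.302   0.1969] phi 69.4 tilt 0.17 q6 -1.86868174868322 F [-0.9053  0.2361  0.4883] w 1.0004724940374403 g 0.0
tool delta [-0.0033  0.0017  0.1499] dist 0.1499622837604764
[[360.1261 199.5717]
 [358.2547 268.0718]
 [288.5169 268.1606]
 [286.7366 199.6542]]
```

View pics/w3.png

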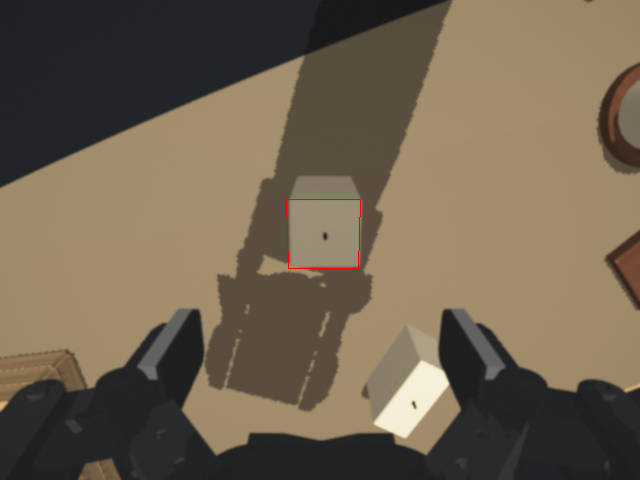

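The predicted outline lies exactly on the square candle's top, with the wick at (325,236). I'll descend and grasp.

To row units: 0.045 m / 0.2 = 0.225, 0.03 m / 0.2 = 0.15.

```bash
echo '[-0.0175, 0.0085, 0.15, 0, 0, 0, 0.225, 0, 0, 0, 0.225, 0, 0, 0, 0.1, 0, 0, 0, 0.03, 0]' > mv.in && python3 jog.py mv.in>/dev/null
echo '[0, 0, 0, 0, 0, 0, 0, 0, 0, 0, 0, 0]' > mv.in && python3 jog.py mv.in>/dev/null
python3 go.py '[.4358,-.3012,.047]'
echo '[0, 0, 0, 0, 0, 0, 0, 0, 0, 0, 0, 0, 0, 0, 0, 0, 0, 0, 0, 0]' > mv.in && python3 jog.py mv.in 0.0 35
echo '[0, 0, 0, 0, 0, 0, 0, 0]' > mv.in && python3 jog.py mv.in
echo '[0, 0, -0.1, 0, 0, 0, -0.2, 0, 0, 0, -0.2, 0, 0, 0, -0.2, 0, 0, 0, 0, 0]' > mv.in && python3 jog.py mv.in
python3 go.py '[.6045,-.0113,.18]'
```

```text
t 20.25 tcp [ 0.4379 -0.303   0.0536] phi 69.44 tilt 0.14 q6 -1.8641400433655277 F [-0.0439 -0.5669 -0.9691] w 0.9970810867627056 g 0.0
tool delta [0.0026 0.001  0.0066] dist 0.007213550975610632
time: 20.88
tool_pos: [0.4373, -0.3025, 0.0527]
tcp_rot: [0.561, 3.091, 0.0]
wrist_force: [0.1, 1.8, 5.5]
width: 0.557
grip_force: 36.7
time: 21.12
tool_pos: [0.4373, -0.3025, 0.0527]
tcp_rot: [0.561, 3.091, -0.0]
wrist_force: [0.8, 1.8, 5.3]
width: 0.554
grip_force: 36.8
time: 21.75
tool_pos: [0.4389, -0.3042, 0.1954]
tcp_rot: [0.56, 3.085, -0.005]
wrist_force: [0.2, 0.1, -2.8]
width: 0.557
grip_force: 37.1
t 21.75 tcp [ 0.4389 -0.3042  0.1954] phi 69.44 tilt 0.4 q6 -1.8642456670014864 F [ 0.219   0.1194 -2.8306] w 0.5572147879684634 g 37.10682213306427
tool delta [-0.0521  0.3324  0.0149] dist 0.3367932228950437
```

To row units: -0.17 rad / 1.5708 = -0.1082.

```bash
echo '[0, 0, 0, -0.0637, 0, 0, 0, -0.1082, 0, 0, 0, -0.1082, 0, 0, 0, -0.1082, 0, 0, 0, -0.0751]' > mv.in && python3 jog.py mv.in>/dev/null
echo '[0, 0, 0, 0, 0, 0, 0, 0]' > mv.in && python3 jog.py mv.in
python3 go.py '[.6063,-.0107,.18]'
```

```text
time: 22.62
tool_pos: [0.4408, -0.2956, 0.1905]
tcp_rot: [0.556, -3.081, 0.011]
wrist_force: [-0.2, -0.3, -1.1]
width: 0.555
grip_force: 37.0
t 22.62 tcp [ 0.4408 -0.2956  0.1905] phi 110.45 tilt 0.73 q6 -2.5518063100781707 F [-0.2048 -0.2867 -1.1106] w 0.5552517659315118 g 37.04033553600311
tool delta [-0.2547  0.2092  0.0064] dist 0.32964107763203443
```

To row units: -0.04 m / 0.2 = -0.2, -0.035 m / 0.2 = -0.175.

```bash
echo '[-0.1, 0.08, 0, 0, -0.175, 0.145, 0, 0, -0.2, 0.165, 0, 0, -0.2, 0.165, 0, 0, -0.2, 0.165, 0, 0]' > mv.in && python3 jog.py mv.in>/dev/null
echo '[-0.2, 0.165, 0, 0, -0.15, 0.125, 0, 0, -0.05, 0.035, 0, 0, 0, 0, 0, 0, 0, 0, 0, 0]' > mv.in && python3 jog.py mv.in>/dev/null
python3 go.py '[.6063,-.0107,.06]'
python3 - <<'E'
from h import *
from workcell import bot, cams, workorder, read_state
for n in("scene","side","wrist"):
    cv2.imwrite(f"pics/{n}4.png",cams.read_camera(n)[:,:,::-1])
a=cv2.imread("pics/scene4.png")[180:300,220:400];b=cv2.imread("pics/side4.png")[160:310,230:455];c=cv2.imread("pics/wrist4.png")
cv2.imwrite("pics/c4.png",np.hstack([np.vstack([cv2.resize(x,(400,267)) for x in (a,b)]),cv2.resize(c,(400,534))]))
E
```

```text
t 23.88 tcp [ 0.607  -0.0124  0.1878] phi 110.39 tilt 0.77 q6 -1.977107280830327 F [ 0.978   0.9475 -2.2015] w 0.5532683931649602 g 37.08822190761566
tool delta [-0.0014  0.0027  0.1278] dist 0.12778863508503202
```

View pics/c4.png

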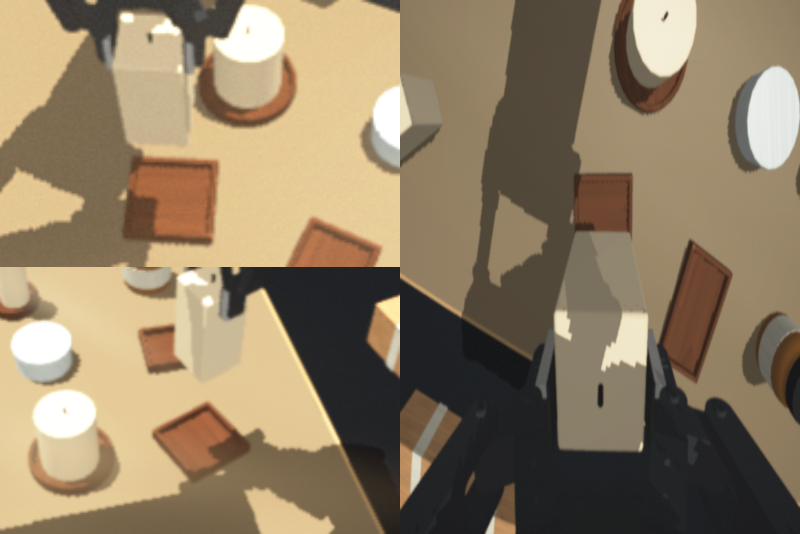

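The wrist view (right) shows the square candle's sides parallel to its dish's. The wide candle, tin and jar are clear. I'll lower it.

To row units: 0.04 m / 0.2 = 0.2, 0.035 m / 0.2 = 0.175, -0.01 rad / 1.5708 = -0.0064.

```bash
echo '[-0.005, 0.01, 0.15, -0.0064, 0, 0, 0.2, 0, 0, 0, 0.175, 0, 0, 0, 0.06, 0, 0, 0, 0, 0]' > mv.in && python3 jog.py mv.in >/dev/null
echo '[0, 0, 0.015, 0, 0, 0, 0, 0, 0, 0, 0, 0]' > mv.in && python3 jog.py mv.in 
python3 go.py '[.6063,-.0107,.0590]'
```

```text
time: 25.02
tool_pos: [0.6078, -0.0101, 0.0692]
tcp_rot: [0.572, -3.082, 0.014]
wrist_force: [-0.1, 0.7, -1.9]
width: 0.556
grip_force: 37.1
t 25.02 tcp [ 0.6078 -0.0101  0.0692] phi 111.02 tilt 0.66 q6 -1.9822526867538732 F [-0.0794  0.672  -1.9434] w 0.55586333801396 g 37.05930948257446
tool delta [0.0015 0.0001 0.0102] dist 0.01028995043781098
```

To row units: 0.004 m / 0.2 = 0.02, 0.003 m / 0.2 = 0.015.

```bash
echo '[0.0075, 0, 0.02, 0, 0, 0, 0.015, 0, 0, 0, 0, 0, 0, 0, 0, 0]' > mv.in && python3 jog.py mv.in
echo '[0, 0, 0.005, 0, 0, 0, 0.005, 0, 0, 0, 0, 0, 0, 0, 0, 0]' > mv.in && python3 jog.py mv.in
```

```text
time: 25.52
tool_pos: [0.6055, -0.0107, 0.061]
tcp_rot: [0.571, -3.08, 0.013]
wrist_force: [0.4, 0.6, -1.7]
width: 0.555
grip_force: 37.1
time: 26.02
tool_pos: [0.6055, -0.0108, 0.0591]
tcp_rot: [0.571, -3.08, 0.014]
wrist_force: [0.2, -0.2, -1.9]
width: 0.558
grip_force: 37.1
```

To row units: 0.001 m / 0.2 = 0.005.

```bash
echo '[0, 0, 0.005, 0, 0, 0, 0, 0, 0, 0, 0, 0]' > mv.in && python3 jog.py mv.in
echo '[0, 0, 0.0035, 0, 0, 0, 0, 0, 0, 0, 0, 0]' > mv.in && python3 jog.py mv.in
```

```text
time: 26.4
tool_pos: [0.6058, -0.0107, 0.0587]
tcp_rot: [0.571, -3.081, 0.014]
wrist_force: [-1.7, 0.0, 3.9]
width: 0.554
grip_force: 37.7
time: 26.78
tool_pos: [0.6059, -0.0107, 0.0587]
tcp_rot: [0.571, -3.081, 0.014]
wrist_force: [-4.4, 1.4, 7.2]
width: 0.556
grip_force: 38.2
```

To row units: -0.04 m / 0.2 = -0.2, -0.02 m / 0.2 = -0.1, 0.17 rad / 1.5708 = 0.1082.

```bash
echo '[0, 0, 0, 0, 0, 0, 0, 0, 0, 0, 0, 0, 0, 0, 0, 0, 0, 0, 0, 0]' > mv.in && python3 jog.py mv.in 1.0
echo '[0, 0, -0.1, 0, 0, 0, -0.2, 0, 0, 0, -0.2, 0, 0, 0, -0.2, 0, 0, 0, 0, 0.0637]' > mv.in && python3 jog.py mv.in>/dev/null
echo '[0, 0, 0, 0.1082, 0, 0, 0, 0.1082, 0, 0, 0, 0.1082, 0, 0, 0, 0.1082, 0, 0, 0, 0.1082]' > mv.in && python3 jog.py mv.in>/dev/null
echo '[0, 0, 0, 0.1082, 0, 0, 0, 0.0783, 0, 0, 0, 0, 0, 0, 0, 0]' > mv.in && python3 jog.py mv.in>/dev/null
python3 go.py '[.6174,-.285,.20]'
```

```text
time: 27.4
tool_pos: [0.6055, -0.0108, 0.0573]
tcp_rot: [0.571, -3.08, 0.013]
wrist_force: [0.5, -0.4, -0.6]
width: 1.0
grip_force: 0.0
t 29.15 tcp [ 0.6068 -0.0094  0.1983] phi 39.91 tilt 0.68 q6 -0.7430251336257196 F [ 0.2286 -0.1333  0.0976] w 0.9986679402517177 g 0.0
tool delta [-0.2182 -0.1687  0.0011] dist 0.27585271303152153
```

To row units: -0.04 m / 0.2 = -0.2, -0.031 m / 0.2 = -0.155.

```bash
echo '[-0.091, -0.0685, 0, 0, -0.2, -0.155, 0, 0, -0.2, -0.155, 0, 0, -0.2, -0.155, 0, 0, -0.2, -0.155, 0, 0]' > mv.in && python3 jog.py mv.in>/dev/null
echo '[-0.15, -0.115, 0, 0, -0.05, -0.04, 0, 0, 0, 0, 0, 0, 0, 0, 0, 0]' > mv.in && python3 jog.py mv.in>/dev/null
python3 go.py '[.6174,-.285,.025]'
python3 - <<'E'
from h import *
from workcell import bot, cams, workorder, read_state
i=cams.camera_info("wrist");im=cams.read_camera("wrist")
q=[]
a=np.radians(129.8)
for s in((1,1),(1,-1),(-1,-1),(-1,1)):
    v=np.array(s)*[.039,.018];q.append([.6174+np.cos(a)*v[0]-np.sin(a)*v[1],-.285+np.sin(a)*v[0]+np.cos(a)*v[1],.065])
e=project(i,q)
im=im[:,:,::-1].copy();cv2.polylines(im,[e.astype(np.int32)],True,(0,0,255),1);cv2.imwrite("pics/w5.png",im)
E
```

```text
t 30.27 tcp [ 0.6165 -0.284   0.2   ] phi 39.84 tilt 0.69 q6 -1.1536090175524705 F [-0.0438  0.5238 -0.5592] w 0.9957906449282352 g 0.0
tool delta [-0.001   0.0021  0.1749] dist 0.17496487889292572
```

View pics/w5.png

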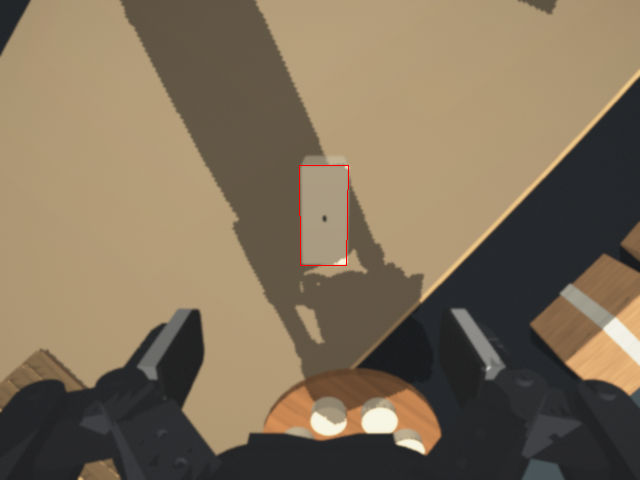

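The predicted outline lies on the oblong candle's top, with the wick at (325,218). I'll grasp it.

To row units: 0.05 m / 0.2 = 0.25, 0.03 m / 0.2 = 0.15.

```bash
echo '[-0.005, 0.01, 0.15, 0, 0, 0, 0.25, 0, 0, 0, 0.25, 0, 0, 0, 0.125, 0, 0, 0, 0.04, 0]' > mv.in && python3 jog.py mv.in>/dev/null
echo '[0, 0, 0.02, 0, 0, 0, 0, 0, 0, 0, 0, 0]' > mv.in && python3 jog.py mv.in>/dev/null
python3 go.py '[.6174,-.285,.028]'
echo '[0, 0, 0, 0, 0, 0, 0, 0, 0, 0, 0, 0, 0, 0, 0, 0, 0, 0, 0, 0]' > mv.in && python3 jog.py mv.in 0.0 30
echo '[0, 0, 0, 0, 0, 0, 0, 0]' > mv.in && python3 jog.py mv.in
echo '[0, 0, -0.1, 0, 0, 0, -0.2, 0, 0, 0, -0.2, 0, 0, 0, -0.2, 0, 0, 0, 0, 0]' > mv.in && python3 jog.py mv.in
python3 go.py '[.628,.139,.17]'
```

```text
t 31.32 tcp [ 0.6187 -0.2867  0.0349] phi 39.8 tilt 0.71 q6 -1.1502145961900625 F [0.2712 0.2141 0.0117] w 1.002217081278432 g 0.0
tool delta [0.0022 0.0001 0.0068] dist 0.007186923352835424
time: 31.95
tool_pos: [0.6179, -0.2863, 0.0335]
tcp_rot: [-1.332, -2.843, 0.019]
wrist_force: [0.8, 0.0, 2.8]
width: 0.409
grip_force: 30.4
time: 32.2
tool_pos: [0.6179, -0.2863, 0.0335]
tcp_rot: [-1.332, -2.843, 0.019]
wrist_force: [1.0, 0.4, 4.1]
width: 0.409
grip_force: 30.5
time: 32.83
tool_pos: [0.6213, -0.2862, 0.179]
tcp_rot: [1.33, 2.839, -0.02]
wrist_force: [-0.5, 0.3, -0.6]
width: 0.411
grip_force: 30.3
t 32.83 tcp [ 0.6213 -0.2862  0.179 ] phi 39.79 tilt 0.82 q6 -1.1513835248881155 F [-0.4714  0.2549 -0.5911] w 0.41120752530936777 g 30.338421695494606
tool delta [0.3224 0.2773 0.0029] dist 0.42532031747525256
```

To row units: 0.038 m / 0.2 = 0.19, 0.0326 m / 0.2 = 0.163.

```bash
echo '[0.092, 0.0815, 0, 0, 0.19, 0.163, 0, 0, 0.19, 0.163, 0, 0, 0.19, 0.163, 0, 0, 0.19, 0.163, 0, 0]' > mv.in && python3 jog.py mv.in>/dev/null
echo '[0.19, 0.163, 0, 0, 0.19, 0.163, 0, 0, 0.19, 0.163, 0, 0, 0.14, 0.119, 0, 0, 0.05, 0.046, 0, 0]' > mv.in && python3 jog.py mv.in>/dev/null
echo '[0, 0, 0, -0.0764, 0, 0, 0, -0.1146, 0, 0, 0, -0.1146, 0, 0, 0, -0.1146, 0, 0, 0, -0.1108]' > mv.in && python3 jog.py mv.in>/dev/null
echo '[0, 0, 0, 0, 0, 0, 0, 0]' > mv.in && python3 jog.py mv.in>/dev/null
python3 go.py '[.628,.139,.0395]'
python3 - <<'E'
from h import *
from workcell import bot, cams, workorder, read_state
for n in("scene","side","wrist"):
    cv2.imwrite(f"pics/{n}6.png",cams.read_camera(n)[:,:,::-1])
a=cv2.imread("pics/scene6.png")[190:340,270:495];b=cv2.imread("pics/side6.png")[140:290,230:455];c=cv2.imread("pics/wrist6.png")
cv2.imwrite("pics/c6.png",np.hstack([np.vstack([cv2.resize(x,(400,267)) for x in (a,b)]),cv2.resize(c,(400,534))]))
E
```

```text
t 34.95 tcp [0.6247 0.1403 0.1679] phi 87.41 tilt 0.78 q6 -1.335052963900645 F [ 0.1663  0.2295 -1.7307] w 0.4147619793059198 g 30.342284287923604
tool delta [-0.0044  0.0003  0.1283] dist 0.12840488571818018
```

View pics/c6.png

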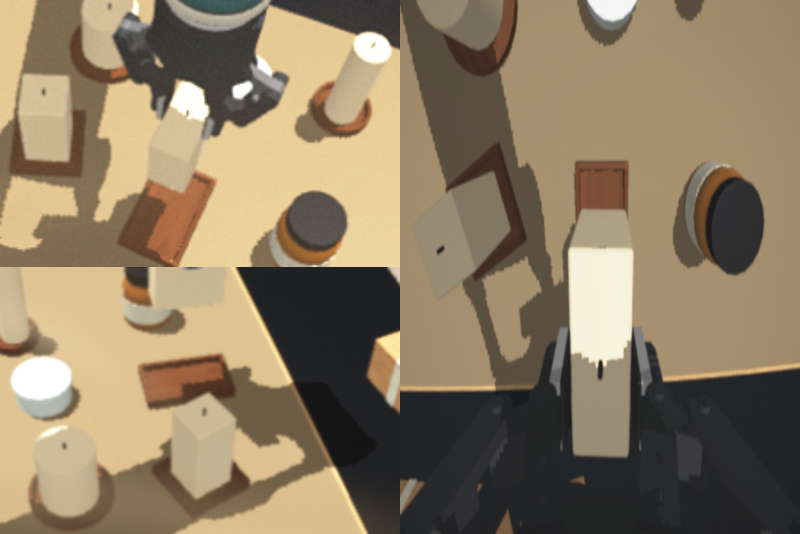

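The other three candles stand in their dishes. The oblong candle is parallel to its dish and centred over it, clear of the jar. I'll lower it.

To row units: 0.04 m / 0.2 = 0.2, 0.035 m / 0.2 = 0.175.

```bash
echo '[-0.022, 0, 0.15, 0, 0, 0, 0.2, 0, 0, 0, 0.175, 0, 0, 0, 0.06, 0, 0, 0, 0, 0]' > mv.in && python3 jog.py mv.in >/dev/null
echo '[0, 0, 0.015, 0, 0, 0, 0, 0, 0, 0, 0, 0]' > mv.in && python3 jog.py mv.in >/dev/null
python3 go.py '[.628,.139,.0395]'
```

```text
t 36.1 tcp [0.6297 0.1393 0.0499] phi 87.58 tilt 0.64 q6 -1.33883242489938 F [-0.1886  0.1558 -1.7358] w 0.4112468111025867 g 30.34385478519141
tool delta [ 0.0017 -0.0003  0.0104] dist 0.010516287690620164
```

```bash
echo '[0.0075, 0, 0.02, 0, 0, 0, 0.015, 0, 0, 0, 0, 0, 0, 0, 0, 0]' > mv.in && python3 jog.py mv.in
echo '[0, 0, 0.005, 0, 0, 0, 0.005, 0, 0, 0, 0, 0, 0, 0, 0, 0]' > mv.in && python3 jog.py mv.in
echo '[0, 0, 0.004, 0, 0, 0, 0, 0, 0, 0, 0, 0]' > mv.in && python3 jog.py mv.in
```

```text
time: 36.6
tool_pos: [0.6273, 0.1392, 0.0416]
tcp_rot: [-0.066, -3.134, 0.016]
wrist_force: [0.1, 0.3, -1.2]
width: 0.41
grip_force: 30.3
time: 37.1
tool_pos: [0.6275, 0.1391, 0.0398]
tcp_rot: [-0.066, -3.134, 0.016]
wrist_force: [-0.7, 0.5, -0.2]
width: 0.412
grip_force: 30.4
time: 37.48
tool_pos: [0.6274, 0.1392, 0.0396]
tcp_rot: [-0.066, -3.134, 0.016]
wrist_force: [-3.7, 0.5, 4.9]
width: 0.409
grip_force: 31.1
```

Careful with the scale: shifts go in shares of 20 cm and turns go in shares of pi/2 rad. That gives: -0.05 m / 0.2 = -0.25, -0.04 m / 0.2 = -0.2.

```bash
echo '[0, 0, 0, 0, 0, 0, 0, 0, 0, 0, 0, 0, 0, 0, 0, 0, 0, 0, 0, 0]' > mv.in && python3 jog.py mv.in 1.0
echo '[0, 0, -0.1, 0, 0, 0, -0.2, 0, 0, 0, -0.25, 0, 0, 0, -0.25, 0, 0, 0, -0.2, 0]' > mv.in && python3 jog.py mv.in>/dev/null
echo '[0, 0.1, 0, 0, 0.1, 0.25, 0, 0, 0.1, 0.25, 0, 0, 0.1, 0.25, 0, 0, 0.1, 0.25, 0, 0]' > mv.in && python3 jog.py mv.in>/dev/null
echo '[0.1, 0.25, 0, 0, 0.1, 0.25, 0, 0, 0.05, 0.15, 0, 0, 0, 0, 0, 0, 0, 0, 0, 0]' > mv.in && python3 jog.py mv.in
python3 - <<'E'
from h import *
from workcell import bot, cams, workorder, read_state
for n in("scene","side"):
    cv2.imwrite(f"pics/{n}7.png",cams.read_camera(n)[:,:,::-1])
a=cv2.imread("pics/scene7.png")[130:355,240:540];b=cv2.imread("pics/side7.png")[100:325,180:480]
cv2.imwrite("pics/c7.png",np.hstack([cv2.resize(x,(400,300)) for x in (a,b)]))
C=dict(wide=.081,slim=.131,square=.106,oblong=.071)
X=dict(wide=(.4615,-.001),slim=(.431,.275),square=(.6045,-.0113),oblong=(.628,.139))
for n in("scene","side"):
    im=cv2.imread(f"pics/{n}7.png");i=cams.camera_info(n);g=im.min(2)
    m=cv2.morphologyEx((g>=215).astype(np.uint8),cv2.MORPH_CLOSE,np.ones((3,5)))
    cs,_=cv2.findContours(m,cv2.RETR_EXTERNAL,cv2.CHAIN_APPROX_NONE)
    for c,h in C.items():
        p=project(i,[[*X[c],h]])[0]
        for k in cs:
            if cv2.contourArea(k)>60 and cv2.pointPolygonTest(k,p.tolist(),True)>=-4:
                r=cv2.minAreaRect((cast(i,k[:,0],h)*1000).astype(np.float32));print(n,c,np.round(r[0],1),np.round(r[1],1),round(r[2],1))
E
```

```text
time: 38.1
tool_pos: [0.6274, 0.1391, 0.0388]
tcp_rot: [-0.066, -3.134, 0.016]
wrist_force: [0.0, -0.6, 0.5]
width: 1.002
grip_force: 0.0
time: 39.98
tool_pos: [0.5134, 0.4959, 0.2357]
tcp_rot: [-0.065, -3.133, 0.018]
wrist_force: [0.4, -0.1, -0.6]
width: 1.006
grip_force: 0.0
scene wide [459.4  -0.6] [60.5 61.7] 23.9
scene slim [429.2 280.1] [35.4 22.4] 36.5
scene square [603.5 -10.2] [48.2 48.2] 20.8
scene oblong [625.5 140.9] [35.4 77.5] 87.8
side wide [458.6  -2.9] [60.4 62.4] 76.5
side slim [427.1 279.3] [35.  22.2] 42.2
side square [602.9 -11.9] [47.4 46.2] 19.8
side oblong [625.2 138.7] [35.7 78.3] 87.8
```

View pics/c7.png

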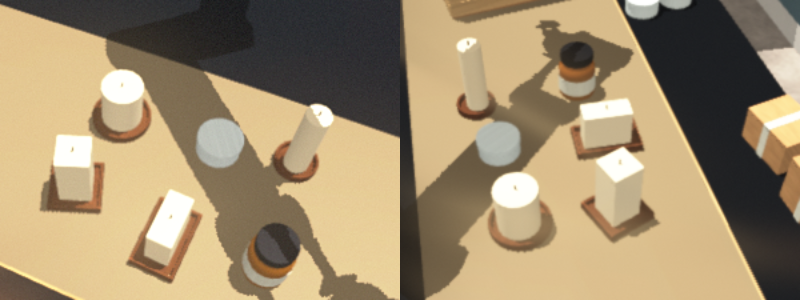

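All four candles stand in their dishes. Measured centres are within about 3 mm of the dish centres, and the square and oblong candles are aligned to within about 1°. The slim candle's top is half in shadow, so its outline is partial. I'm handing in.

```bash
python3 -c "
from workcell import bot, cams, workorder, read_state
print(workorder.finish_job())"
```

```text
the job is handed in; nothing more can be done
None
```

All four candles are standing in their matching dishes and the job is handed in at about 40 s of the 109 s limit; no verdict came back, and the last joint briefly read -2.552 rad against its -2.55 limit.

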